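# Show the heat sink to the inspection camera

### The job

Gently lift the lid of the orange toolbox by its black handle, right back to its stop, and leave it open; then take the aluminium heat sink out of the toolbox and show it to the white inspection camera. Hold it still in the air, fins upward, with its red-painted end squarely facing the lens, on the lens's line of sight (which slopes down 25 degrees, so the sink tilts with it) and 100 mm from the glass. Finish while holding it there; leave the other things where they lie and do not ring the bell.

Things in the scene. Friction and masses are not known exactly. Their poses are not given: they have to be found in the camera images.
- toolbox: Orange plastic toolbox, fixed to the bench: 170 mm (its x) by 340 mm (its y) by 80 mm high without lid, walls and floor 5 mm; origin at the centre of its underside on the bench; z up; its -x side, with the lid's handle, is towards the robot and the hinge is along its +x rim. The heat sink and the black fan motor cover lie inside, one in the +y half and one in the -y half, either way round.
- lid (a joint): Hinge angle of the toolbox lid: 0 shut, grows as the front edge rises, 1.6 rad (just past upright) on its stop. The hinge is stiff: the lid stays wherever it is left, and takes about 3 N at the handle to lift. It may start slightly ajar.
- lid_handle (a point): Middle of the lid's black handle: a round straight bar 10 mm in diameter, 110 mm long along the toolbox's y, joined to the lid by a leg at each end. When shut it lies 42 mm in front (-x) of the lid's front edge and 86 mm above the bench. The bar can turn between gripping fingers. It moves on an arc of radius 212 mm about lid_hinge. The point turns with the lid: x points from the bar to the hinge, y along the bar.
- lid_hinge (a point): Middle of the lid's hinge line, on the toolbox's +x rim, 80 mm above the bench; the hinge axis is the toolbox's y. The lid is a 12 mm plate, 170 mm by 340 mm, that lies on the rim (80 to 92 mm above the bench) when shut.
- sink_centre (a point): Centre of the loose heat sink (half-way up): aluminium, 80 mm long (x) by 44 mm wide (y) by 40 mm high (z), seven upright fins along x on a 6 mm base, about 0.2 kg. x points to its red-painted end, z up out of the fins. It stands on the toolbox floor, 5 mm above the bench, fins up, with its red end towards the hinge (x within about 0.35 rad of the toolbox's x).
- sink_red_end (a point): Middle of the heat sink's red-painted end face, 40 mm from its centre along the sink's x (the last 18 mm of the sink are red). Same axes as sink_centre.
- camera_stand: Stand of the inspection camera, fixed to the bench: grey steel foot 140 by 120 mm and 14 mm thick, steel post 344 mm high. Origin on the bench straight below the camera's middle; its x is the level direction in which the camera looks, z up. The post is 55 mm behind the origin.
- lens (a point): Centre of the lens's front glass on the white camera (body 70 by 60 by 55 mm, black lens 44 mm in diameter, 25 mm long), about 270 mm above the bench. x is the line of sight out of the lens, 25 degrees below level; y is level; z points up, square to the line of sight.
- view_point (a point): Point on the line of sight 100 mm in front of the lens's glass, about 227 mm above the bench, where the middle of the red end face belongs. Axes as the lens: the sink's x must point against this x and the sink's z along this z.
- cover_centre (a point): Bystander in the toolbox: centre of the black plastic fan motor cover, a round dome 84 mm in diameter and 36 mm high.
- wrench_centre (a point): Bystander: steel adjustable wrench lying on the bench, 200 mm long, 12 mm high; the point is on its shank, 15 mm from its middle.
- screwdriver: Bystander: screwdriver lying on the bench.
- screw_jar: Bystander: glass jar, 60 mm in diameter, 75 mm high, origin under its centre.
- fan_hub: Bystander: grey plastic fan hub, 60 mm in diameter, 40 mm high, origin under its centre.
- bell (a joint): Travel of the small grey bell switch's push button on the bench (m): 0 up, 0.005 pressed.
- bell_top (a point): Top of the bell switch's white button.

How it is judged:
By the outcome, as a careful person would: the job done as asked, in the order asked, and still so for the second after the job is handed in, while the arm keeps its last pose, push and grip.
It also fails if it takes over 58 s, if anything falls off the work surface, if the arm or the gripper's body presses on something with over 40 N, if the wrist force passes 120 N, or if a joint passes its speed limit or range.

### The arm

A 6-joint arm with a two-finger parallel gripper is mounted at the origin on the work surface. World frame = base frame: x ahead of the robot, y to its left, z up, the work surface at z = 0. Lengths are in m, angles in degrees, forces in N, time in s.
With the tool pointing down it reaches from about 0.375 to 0.9 m from the base axis. Payload 3.1 kg.
Tool frame: the origin (TCP) lies midway between the tips of the shut fingers; the grasp point (between the pads) lies 19 mm behind it; z points along the fingers, y is the line along which they close (so a half turn about z gives the same grasp; the last joint's range is limited). The gripper opens to 87 mm and grips with 3 to 60 N. Pads are 19 mm wide; open, the fingers measure 117 mm over their backs; the gripper's body (75 mm by 190 mm) begins 51 mm behind the grasp point.
Start: joints at [56.751, 30.224, 82.088, -0, 67.689, -10.227], TCP at [0.244, 0.575, 0.223] pointing down, gripper open.
Joint ranges: [-176.69, 176.69], [-43.24, 126.21], [12.49, 139.97], [-82, 262], [0, 151.66], [-163.58, 163.58]. Speed limits (degrees/s): [159.86, 159.86, 180, 180, 180, 180].

### API

Orientations are given as a 3x3 rotation matrix whose columns are the frame's x, y, z axes.
In Python, from rig import read_state, capture, camera_info, hand_in gives the robot as it stands.
- The arm moves only by the tool drive_tool, never from a script. Its argument "motion" is a list of rows, each a list of 2 entries, a list of its own where there are three numbers: the shift along the tool's x, y, z in mm, then the turn, a rotation vector about the tool's x, y, z in rad. A call has 1 to 5 rows; each row shifts and turns the commanded pose from where the row before left it, along the tool's axes as they then stand; what a row does not reach is not made up. A row lasts 1/10 s, in which the tool goes at most 50 mm and 8.59 degrees, less where a joint would pass 70% of its speed; a pose out of reach is approached as far as the arm can. A call is refused whole if a number of a shift passes 50 or a number of a turn 0.15, either way. A call with a gripper value outside its range is refused whole. "gripper" is the opening, from 0 (shut) to 1 (fully open), set as the call begins (left out, the last holds). The fingers move at their own pace and stop on an object; the grip force is fixed at half the most. Time passes only in rows, so rows that do not move let the fingers close. It gives the time, the measured TCP pose, the force, the opening and the grip force at its end, in the units of the state.
- read_state(): the state, without advancing time (a new reading comes with each control period).
- capture(name): name is "side" or "top" or "wrist"; returns the picture (480x640x3 uint8, red, green, blue); there is no depth.
- camera_info(name): a dict with "fovy" (degrees; the focal length in pixels is half the picture's height over the tangent of half this angle, whatever the lens; pixels are square), "cx", "cy" (the principal point, pixels), "k1" (the pictures are not rectified: a ray, as slopes to the right and down, at radius r is drawn at 1 + k1 r^2 times it, then the intrinsics apply), "xyz" and "orientation" of the camera in the world; the wrist camera has in their place "T_tool_cam" (4x4, takes a point from camera to tool coordinates, whose origin is the TCP and whose axes are the flange's). Camera axes: x right, y down, z forward; pixel columns grow to the right and rows downward; lengths in m; the calibration is good to about 2 mm. A picture is of the moment at which its call begins: read the wrist's pose just before it. camera_info takes no time and is no camera call.
- hand_in(): hands the job in; it is judged then, once.
The state is a dict: "time_s": time; "joint_positions": joint angles; "qvel": joint speeds; "tau": joint torques, N m; "position": TCP position; "tcp_rot": TCP orientation; "force": force on the tool from outside, world axes, zero at the start; "moment": the same for the moment, N m; "opening": opening from 0.0 (shut) to 1.0 (fully open); "grasp_force": force on a finger pad.
Only numpy, scipy, OpenCV 4.12 (cv2) and the standard library are available. Lean on these libraries where they do the work, as an engineer would, in place of code of your own. Each camera call takes 0.05 s, during which the arm holds its last target. There are 200 camera calls.

## Working session

There is one attempt and no reset: what is moved stays moved. The work goes in short steps, Python scripts to look and compute and a tool call to move; the robot and the scene stay as the last step left them, time stands still between calls to the robot, and variables do not carry over. Pictures are saved under pics/ and viewed, at most 10 in all, crops included, and the job is handed in when it is done.

Besides the shell and the picture viewer there is one more tool, called after "Request:" in YAML: its name, and indented under it one key for each argument. drive_tool: Moves the arm, as the interface text tells. Its arguments: {"type":"object","properties":{"motion":{"type":"array","items":{"type":"array"}},"gripper":{"type":"number"}},"required":["motion"]}

```bash
mkdir -p pics; ls; python3 - <<'E'
from rig import *
import cv2,json,numpy as np
for n in ["side","top"]:
    cv2.imwrite(f"pics/{n}0.png",capture(n)[:,:,::-1])
for n in ["side","top","wrist"]: print(n,camera_info(n))
s=read_state();print(s)
E
```

```text
pics
side {'fovy': 52.0716329369079, 'cx': 319.2850579311577, 'cy': 243.51165431042813, 'k1': -0.010068705010856003, 'xyz': array([ 0.03683568, -0.76671935,  0.99854428]), 'orientation': array([[ 8.60546744e-01, -3.37242239e-01,  3.81742025e-01],
       [-5.09371409e-01, -5.70133485e-01,  6.44584035e-01],
       [ 2.62948257e-04, -7.49143165e-01, -6.62408068e-01]])}
top {'fovy': 52.3397483314426, 'cx': 320.3650325792446, 'cy': 234.60191032720715, 'k1': -0.0761624589727732, 'xyz': array([0.39472445, 0.05388857, 1.44430314]), 'orientation': array([[ 0.00813272, -0.99661681,  0.08178509],
       [-0.99995196, -0.0076579 ,  0.00611772],
       [-0.00547072, -0.08183092, -0.99663121]])}
wrist {'fovy': 69.88060004881991, 'cx': 315.6701653069639, 'cy': 245.39347521026338, 'k1': -0.02067584842115333, 'T_tool_cam': array([[ 5.92143172e-04, -9.54855437e-01, -2.97070267e-01,
         8.24702287e-02],
       [ 9.99999622e-01,  3.76223658e-04,  7.84002198e-04,
        -4.35574502e-04],
       [-6.36843898e-04, -2.97070619e-01,  9.54855299e-01,
        -1.61028298e-01],
       [ 0.00000000e+00,  0
[... 152 characters left out ...]
  7.44683155e-04,
        6.76889593e+01, -1.02274283e+01]), 'qvel': array([-0.01215194, -0.01213699, -0.21725569,  0.07512279, -0.04498217,
       -0.00521384]), 'tau': array([-1.36639333e-04, -4.40983200e+01, -1.77150589e+01,  6.34858338e-02,
        5.34299249e-02, -3.93908897e-05]), 'position': array([0.24401693, 0.57468663, 0.22165186]), 'tcp_rot': array([[-9.20364720e-01,  3.91059573e-01, -1.09197769e-03],
       [ 3.91060930e-01,  9.20363323e-01, -1.64375984e-03],
       [ 3.62208191e-04, -1.93988838e-03, -9.99998053e-01]]), 'force': array([0.62677535, 0.48678203, 0.36540215]), 'moment': array([ 0.01471787,  0.03994872, -0.04602083]), 'grasp_force': 0.0, 'opening': 0.9991276300753748}
```

View pics/side0.png

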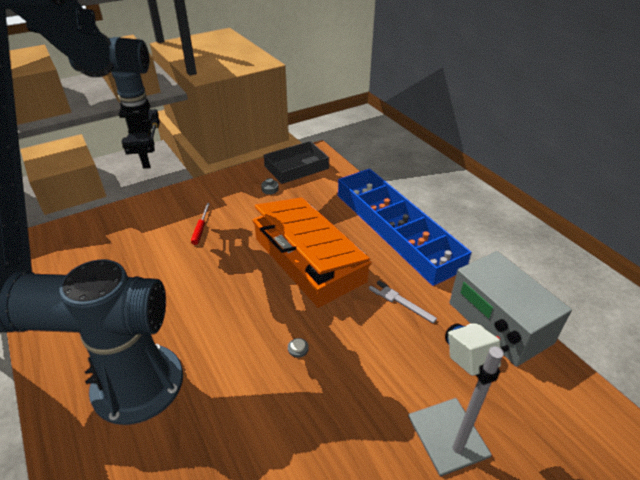

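View pics/top0.png

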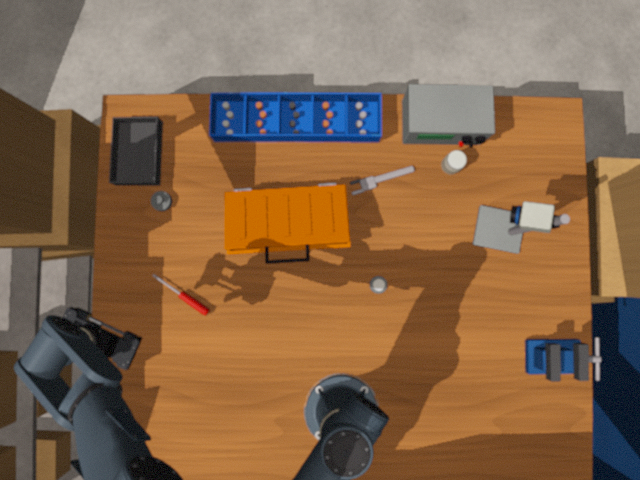

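```bash
cat > h.py <<'E'
import numpy as np, cv2
from rig import *
from scipy.optimize import least_squares
from scipy.spatial.transform import Rotation as R
def cam(n, s=None):
    c=camera_info(n); f=240/np.tan(np.radians(c['fovy'])/2)
    if n=='wrist':
        T=np.eye(4);T[:3,:3]=s['tcp_rot'];T[:3,3]=s['position'];T=T@c['T_tool_cam']
        return dict(f=f,c=c,R=T[:3,:3],t=T[:3,3])
    return dict(f=f,c=c,R=np.array(c['orientation']),t=np.array(c['xyz']))
def proj(k,P):
    p=(np.atleast_2d(P)-k['t'])@k['R']; u=p[:,:2]/p[:,2:]
    u=u*(1+k['c']['k1']*(u**2).sum(1,keepdims=True))
    return u*k['f']+[k['c']['cx'],k['c']['cy']]
def ray(k,px):
    d=(np.atleast_2d(px)-[k['c']['cx'],k['c']['cy']])/k['f']; u=d.copy()
    for _ in range(10): u=d/(1+k['c']['k1']*(u**2).sum(1,keepdims=True))
    v=np.c_[u,np.ones(len(u))]@k['R'].T
    return v/np.linalg.norm(v,axis=1,keepdims=True)
def tri(ks,pxs):
    A=0;b=0;M=[]
    for k,p in zip(ks,pxs):
        d=ray(k,p)[0];Q=np.eye(3)-np.outer(d,d);A=A+Q;b=b+Q@k['t'];M.append((Q,k['t']))
    X=np.linalg.solve(A,b);return X,[float(np.linalg.norm(Q@(X-t)))*1e3 for Q,t in M]
def onz(k,px,z):
    d=ray(k,px);return k['t']+d*((z-k['t'][2])/d[:,2:])
def hom(p,Rm):
    T=np.eye(4);T[:3,:3]=Rm;T[:3,3]=p;return T
E
python3 - <<'E'
import cv2,numpy as np
t=cv2.imread('pics/top0.png');s=cv2.imread('pics/side0.png')
f=lambda im,x,y,w,h:cv2.resize(im[y:y+h,x:x+w],(400,300),interpolation=cv2.INTER_CUBIC)
m=np.vstack([np.hstack([f(t,215,170,144,108),f(s,245,190,132,99+0)]),np.hstack([f(t,470,180,120,90),f(s,400,310,112,84)])])
cv2.imwrite('pics/m1.png',m)
E
```

```text
(no output)
```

View pics/m1.png

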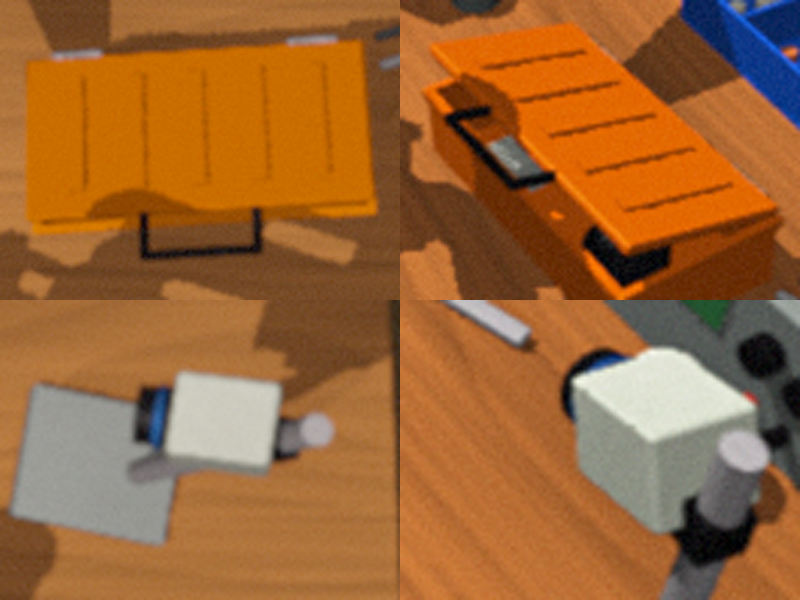

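```bash
cat > fit1.py <<'E'
from h import *
T=cam('top');S=cam('side')
def t2(l,x0,y0,ox,oy,s): return np.array([[x0+(a-ox+.5)*s-.5,y0+(b-oy+.5)*s-.5] for a,b in l])
lt=t2([(27,62),(362,42),(375,203),(28,217),(144,253),(261,248)],215,170,0,0,.36)
ls=t2([(575,25),(775,210),(630,247),(432,42),(450,118),(518,185)],245,190,400,0,.33)
def box(p):
    Rb=R.from_euler('z',p[2]).as_matrix();L=R.from_euler('y',p[3]).as_matrix()
    l=np.array([[0,.17,.012],[0,-.17,.012],[-.17,-.17,.012],[-.17,.17,.012],[-.212,.055,.006],[-.212,-.055,.006]])@L.T+[.085,0,.08]
    return l@Rb.T+[p[0],p[1],0]
f=lambda p:np.r_[proj(T,box(p))-lt,proj(S,box(p))-ls].ravel()
r=least_squares(f,[.6,.15,0,.3],loss='soft_l1');print('box',r.x,'\n',f(r.x).reshape(-1,2).round(1).tolist());print(box(r.x)[4:])
ct=t2([(180,372),(165,460),(282,382),(272,463)],470,180,0,300,.3)
cs=t2([(690,350),(575,382),(757,402),(655,440),(580,457),(655,532)],400,310,400,300,.28)
def cm(p):
    x=R.from_euler('zy',[p[2],np.radians(25)]).as_matrix()
    q=np.array([[-.025,-.03,.0275],[-.025,.03,.0275],[-.095,-.03,.0275],[-.095,.03,.0275],[-.025,.03,-.0275],[-.095,.03,-.0275]])
    return q@x.T+p[[0,1,3]]
g=lambda p:np.r_[proj(T,cm(p)[:4])-ct,proj(S,cm(p))-cs].ravel()
r=least_squares(g,[.6,-.4,1.5,.27],loss='soft_l1');print('lens',r.x,'\n',g(r.x).reshape(-1,2).round(1).tolist())
o=r.x
ft=t2([(36,383),(10,515),(163,545)],470,180,0,300,.3);F=onz(T,ft,.014);print('foot',F)
e=F[0]-F[1];print('yaw from foot edge y', np.degrees(np.arctan2(e[0],-e[1])),np.arctan2(*(F[1]-F[2])[1::-1]),'lens yaw',o[2])
for n,px,z in [('bell',(378,285),.03),('jar',(456,162),.075),('wr',(385,179),.01),('hub',(162,201),.04),('sd',(182,294),.01)]: print(n,onz(T,px,z)[0].round(3))
E
python3 fit1.py
```

```text
box [0.54907597 0.15640275 0.0623948  0.25892377] 
 [[0.5, -0.9], [0.7, -0.4], [0.4, -1.0], [-0.8, 0.8], [0.5, 1.1], [-0.6, 0.7], [0.1, -1.0], [2.4, -0.3], [-0.1, 0.1], [-0.3, -0.0], [0.2, -0.5], [-1.5, -0.2]]
[[0.4274799  0.20391316 0.14008055]
 [0.43433888 0.09412722 0.14008055]]
lens [ 0.54013839 -0.39182973  1.33068471  0.28549078] 
 [[-0.5, -0.2], [2.9, -5.8], [-2.0, 3.0], [0.7, -0.3], [-3.5, 0.7], [3.7, -10.7], [0.6, 14.0], [3.3, 1.7], [-12.5, -8.8], [-13.0, -0.5]]
foot [[ 0.60542137 -0.41265592  0.014     ]
 [ 0.48728026 -0.38694461  0.014     ]
 [ 0.46150047 -0.52462034  0.014     ]]
yaw from foot edge y 77.72204575134866 1.3856898559522706 lens yaw 1.3306847067532028
bell [ 0.366 -0.105  0.03 ]
jar [ 0.719 -0.325  0.075]
wr [ 0.68  -0.129  0.01 ]
hub [0.605 0.528 0.04 ]
sd [0.334 0.469 0.01 ]
```

```bash
sed -i "s/'zy'/'ZY'/" fit1.py; python3 fit1.py | sed -n '/lens/,/foot/p'
```

```text
lens [ 0.5459516  -0.40516294  1.36085229  0.27021628] 
 [[-0.1, -0.6], [-0.0, -2.5], [0.5, 0.4], [-0.8, 1.2], [-3.3, -1.6], [-0.4, -2.1], [2.4, 0.6], [-0.3, -0.6], [-0.2, 4.0], [1.1, 2.4]]
foot [[ 0.60542137 -0.41265592  0.014     ]
yaw from foot edge y 77.72204575134866 1.3856898559522706 lens yaw 1.360852287164755
bell [ 0.366 -0.105  0.03 ]
jar [ 0.719 -0.325  0.075]
wr [ 0.68  -0.129  0.01 ]
hub [0.605 0.528 0.04 ]
sd [0.334 0.469 0.01 ]
```

```bash
cat >> h.py <<'E'
def delta(p,Rt):
    s=read_state();R0=s['tcp_rot']
    rv=R.from_matrix(R0.T@Rt).as_rotvec()
    print('turn first',rv.round(4),'then shift mm (target axes)',(Rt.T@(np.array(p)-s['position'])*1e3).round(1), 'shift in present axes',(R0.T@(np.array(p)-s['position'])*1e3).round(1))
def down(yaw):  # tool down, y axis at yaw
    y=np.array([np.cos(yaw),np.sin(yaw),0]);z=np.array([0,0,-1.]);return np.c_[np.cross(y,z),y,z]
E
python3 -c "
from h import *
delta([.431,.149,.24],down(.0624))"
```

```text
turn first [-1.9000e-03  7.0000e-04  1.1066e+00] then shift mm (target axes) [-436.5  160.1  -18.3] shift in present axes [-338.6 -318.7  -17.9]
```

Request:
drive_tool:
  motion:
    - [[0,0,-4],[0,0,0.138]]
    - [[0,0,-4],[0,0,0.138]]
    - [[0,0,-4],[0,0,0.138]]
    - [[0,0,-4],[0,0,0.138]]
    - [[0,0,-3],[0,0,0.138]]
  gripper: 0.45

```text
time_s: 0.6
position: [0.2442, 0.575, 0.2412]
tcp_rot: [[-0.456, 0.89, -0.001], [0.89, 0.456, -0.001], [-0.001, -0.001, -1.0]]
force: [0.4, 0.3, 0.6]
opening: 0.632
grasp_force: 0.0
```

Request:
drive_tool:
  motion:
    - [[0,0,0],[0,0,0.138]]
    - [[0,0,0],[0,0,0.138]]
    - [[0,0,0],[0,0,0.138]]
    - [[-40,15,0],[0,0,0]]
    - [[-44,16,0],[0,0,0]]

```text
time_s: 1.1
position: [0.2805, 0.4932, 0.2408]
tcp_rot: [[-0.068, 0.998, -0.0], [0.998, 0.068, -0.0], [-0.0, -0.0, -1.0]]
force: [0.7, -0.5, 1.2]
opening: 0.45
grasp_force: 0.0
```

Request:
drive_tool:
  motion:
    - [[-44,16,0],[0,0,0]]
    - [[-44,16,0],[0,0,0]]
    - [[-44,16,0],[0,0,0]]
    - [[-44,16,0],[0,0,0]]
    - [[-44,16,0],[0,0,0]]

```text
time_s: 1.6
position: [0.3751, 0.2773, 0.2414]
tcp_rot: [[-0.065, 0.998, -0.0], [0.998, 0.065, -0.0], [-0.0, -0.0, -1.0]]
force: [0.2, 0.4, -1.0]
opening: 0.449
grasp_force: 0.0
```

Request:
drive_tool:
  motion:
    - [[-44,16,0],[0,0,0]]
    - [[-44,16,0],[0,0,0]]
    - [[-44,16,0],[0,0,0]]
    - [[0,0,0],[0,0,0]]
    - [[0,0,0],[0,0,0]]

```text
time_s: 2.1
position: [0.4314, 0.1495, 0.2413]
tcp_rot: [[-0.062, 0.998, -0.001], [0.998, 0.062, 0.0], [0.0, -0.001, -1.0]]
force: [0.2, 0.7, 0.5]
opening: 0.452
grasp_force: 0.0
```

```bash
python3 - <<'E'
from h import *
delta([.431,.149,.121],down(.0624))
s=read_state();im=capture('wrist')[:,:,::-1].copy();k=cam('wrist',s)
np.save('w1.npy',np.r_[s['position'],s['tcp_rot'].ravel()])
q=proj(k,[[.4275,.2039,.140],[.4343,.0941,.140]]);print(s['joint_positions'].round(1),q.round(1))
cv2.imwrite('pics/w1.png',im)
E
```

```text
turn first [-0.0011 -0.0005 -0.0008] then shift mm (target axes) [ -0.5  -0.5 120.3] shift in present axes [ -0.5  -0.3 120.3]
[  5.   15.8 104.    0.   60.3   1.5] [[315.8 176.8]
 [315.8 308.4]]
```

View pics/w1.png

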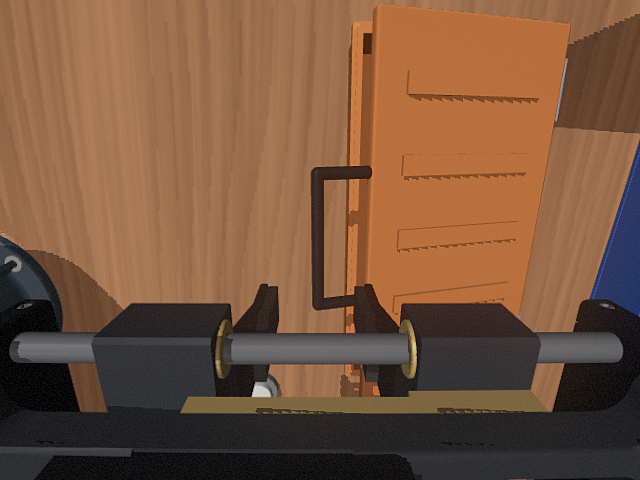

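Request:
drive_tool:
  motion:
    - [[2,1,30],[0,0,0]]
    - [[0,0,30],[0,0,0]]
    - [[0,0,30],[0,0,0]]
    - [[0,0,20],[0,0,0]]
    - [[0,0,10],[0,0,0]]
  gripper: 0.36

```text
time_s: 2.65
position: [0.4301, 0.154, 0.1199]
tcp_rot: [[-0.068, 0.998, -0.004], [0.998, 0.068, -0.0], [0.0, -0.004, -1.0]]
force: [0.0, -0.9, -0.6]
opening: 0.362
grasp_force: 0.0
```

Request:
drive_tool:
  motion:
    - [[0,0,0],[0,0,0]]
    - [[0,0,0],[0,0,0]]
    - [[0,0,0],[0,0,0]]
    - [[0,0,0],[0,0,0]]
    - [[0,0,0],[0,0,0]]
  gripper: 0.0

```text
time_s: 3.15
position: [0.4324, 0.1528, 0.1223]
tcp_rot: [[-0.065, 0.998, 0.001], [0.998, 0.065, 0.001], [0.001, 0.001, -1.0]]
force: [0.6, 1.8, 0.1]
opening: 0.103
grasp_force: 30.0
```

```bash
python3 - <<'E'
from h import *
s=read_state();print(s['opening'],s['grasp_force'],s['force'])
b=np.array([.5491,.1564]);yaw=.0624;ux=np.array([np.cos(yaw),np.sin(yaw)])
h=np.r_[b+.085*ux,.08]
g=s['position']+.019*s['tcp_rot'][:,2]*-1
v=g-h;print('grasp rel hinge: along',v[:2]@ux,'z',v[2],'r',np.hypot(v[:2]@ux,v[2]))
th0=np.arctan2(v[2],-(v[:2]@ux)); rr=np.hypot(v[:2]@ux,v[2])
phi=np.linspace(th0,1.6+.028,31)
y=-rr*np.cos(phi);z=rr*np.sin(phi)
print(th0,np.c_[np.diff(y),-np.diff(z)].round(4)*1e3)
E
```

```text
0.10278699940560569 29.998165369033813 [0.64203954 1.79022585 0.12437786]
grasp rel hinge: along -0.20176693924460587 z 0.06125996436596014 r 0.21086175804601265
0.29477224636233984 [[ 2.9 -8.9]
 [ 3.3 -8.8]
 [ 3.7 -8.6]
 [ 4.1 -8.4]
 [ 4.4 -8.2]
 [ 4.8 -8. ]
 [ 5.2 -7.8]
 [ 5.5 -7.6]
 [ 5.8 -7.3]
 [ 6.2 -7.1]
 [ 6.5 -6.8]
 [ 6.8 -6.5]
 [ 7.  -6.2]
 [ 7.3 -5.9]
 [ 7.6 -5.5]
 [ 7.8 -5.2]
 [ 8.  -4.8]
 [ 8.2 -4.5]
 [ 8.4 -4.1]
 [ 8.6 -3.7]
 [ 8.8 -3.3]
 [ 8.9 -3. ]
 [ 9.  -2.6]
 [ 9.1 -2.2]
 [ 9.2 -1.7]
 [ 9.3 -1.3]
 [ 9.3 -0.9]
 [ 9.4 -0.5]
 [ 9.4 -0.1]
 [ 9.4  0.3]]
```

Request:
drive_tool:
  motion:
    - [[0,1.5,-4.4],[0,0,0]]
    - [[0,1.5,-4.4],[0,0,0]]
    - [[0,1.6,-4.4],[0,0,0]]
    - [[0,1.7,-4.4],[0,0,0]]
    - [[0,1.8,-4.3],[0,0,0]]

```text
time_s: 3.65
position: [0.4394, 0.1532, 0.1436]
tcp_rot: [[-0.065, 0.998, -0.002], [0.998, 0.065, 0.0], [0.0, -0.002, -1.0]]
force: [-1.5, 3.2, -2.8]
opening: 0.103
grasp_force: 30.0
```

Request:
drive_tool:
  motion:
    - [[0,1.9,-4.3],[0,0,0]]
    - [[0,2.0,-4.2],[0,0,0]]
    - [[0,2.1,-4.2],[0,0,0]]
    - [[0,2.2,-4.1],[0,0,0]]
    - [[0,2.2,-4.1],[0,0,0]]

```text
time_s: 4.15
position: [0.4488, 0.1538, 0.1644]
tcp_rot: [[-0.065, 0.998, -0.004], [0.998, 0.065, 0.0], [0.0, -0.004, -1.0]]
force: [-4.8, 3.6, -1.3]
opening: 0.106
grasp_force: 30.0
```

Request:
drive_tool:
  motion:
    - [[0,2.4,-4],[0,0,0]]
    - [[0,2.4,-4],[0,0,0]]
    - [[0,2.6,-3.9],[0,0,0]]
    - [[0,2.6,-3.9],[0,0,0]]
    - [[0,2.7,-3.8],[0,0,0]]

```text
time_s: 4.65
position: [0.46, 0.1546, 0.1838]
tcp_rot: [[-0.065, 0.998, -0.007], [0.998, 0.065, -0.0], [0.0, -0.007, -1.0]]
force: [-7.6, 3.2, 0.4]
opening: 0.103
grasp_force: 30.0
```

Request:
drive_tool:
  motion:
    - [[0,2.8,-3.8],[0,0,0]]
    - [[0,2.9,-3.7],[0,0,0]]
    - [[0,2.9,-3.6],[0,0,0]]
    - [[0,3.1,-3.6],[0,0,0]]
    - [[0,3.1,-3.5],[0,0,0]]

```text
time_s: 5.15
position: [0.4733, 0.1555, 0.202]
tcp_rot: [[-0.065, 0.998, -0.011], [0.998, 0.065, -0.0], [0.0, -0.011, -1.0]]
force: [-10.6, 2.7, 3.1]
opening: 0.107
grasp_force: 30.0
```

```bash
cat > lid.py <<'E'
from h import *
s=read_state();print(s['opening'],s['grasp_force'],s['force'])
b=np.array([.5491,.1564]);yaw=.0624;ux=np.array([np.cos(yaw),np.sin(yaw)])
h=np.r_[b+.085*ux,.08]
g=s['position']+.019*s['tcp_rot'][:,2]*-1
v=g-h;a=v[:2]@ux;r=np.hypot(a,v[2]);th=np.arctan2(v[2],-a);print('theta',th-.028,'r',r)
n=max(1,round((1.628-th)*.211/.0047));phi=np.linspace(th,1.628,n+1)
D=np.c_[-.2115*np.cos(phi)-a,0*phi,.2115*np.sin(phi)-v[2]]
W=np.c_[D[:,0]*ux[0],D[:,0]*ux[1],D[:,2]]@s['tcp_rot']
print(W[-1]*1e3, (np.diff(W,axis=0)*1e3).round(1).tolist())
E
python3 lid.py
```

```text
0.10681575173204635 29.99086618423462 [-10.60720642   2.66975062   3.13071756]
theta 0.6927010111054523 r 0.2136145999154366
[ -0.45873643 171.82106356 -72.04746661] [[-0.0, 3.1, -3.5], [-0.0, 3.2, -3.4], [-0.0, 3.2, -3.4], [-0.0, 3.3, -3.3], [-0.0, 3.4, -3.2], [-0.0, 3.5, -3.2], [-0.0, 3.5, -3.1], [-0.0, 3.6, -3.0], [-0.0, 3.7, -2.9], [-0.0, 3.7, -2.8], [-0.0, 3.8, -2.8], [-0.0, 3.8, -2.7], [-0.0, 3.9, -2.6], [-0.0, 4.0, -2.5], [-0.0, 4.0, -2.4], [-0.0, 4.1, -2.3], [-0.0, 4.1, -2.2], [-0.0, 4.2, -2.1], [-0.0, 4.2, -2.0], [-0.0, 4.3, -1.9], [-0.0, 4.3, -1.9], [-0.0, 4.3, -1.8], [-0.0, 4.4, -1.7], [-0.0, 4.4, -1.6], [-0.0, 4.4, -1.5], [-0.0, 4.5, -1.4], [-0.0, 4.5, -1.3], [-0.0, 4.5, -1.2], [-0.0, 4.6, -1.1], [-0.0, 4.6, -1.0], [-0.0, 4.6, -0.9], [-0.0, 4.6, -0.8], [-0.0, 4.6, -0.7], [-0.0, 4.6, -0.6], [-0.0, 4.7, -0.5], [-0.0, 4.7, -0.4], [-0.0, 4.7, -0.2], [-0.0, 4.7, -0.1], [-0.0, 4.7, -0.0], [-0.0, 4.7, 0.1], [-0.0, 4.7, 0.2]]
```

```bash
sed -i 's/^v=g-h;/h=h+np.r_[.003*ux,.006]; v=g-h;/; s/\.2115/.212/g' lid.py; python3 lid.py
```

```text
0.10681575173204635 29.99086618423462 [-10.60720642   2.66975062   3.13071756]
theta 0.6620946489521718 r 0.21200845228077458
[ -0.46556402 174.77926391 -78.57898308] [[-0.0, 3.0, -3.6], [-0.0, 3.1, -3.6], [-0.0, 3.2, -3.5], [-0.0, 3.3, -3.4], [-0.0, 3.3, -3.4], [-0.0, 3.4, -3.3], [-0.0, 3.5, -3.2], [-0.0, 3.5, -3.1], [-0.0, 3.6, -3.1], [-0.0, 3.7, -3.0], [-0.0, 3.7, -2.9], [-0.0, 3.8, -2.8], [-0.0, 3.9, -2.7], [-0.0, 3.9, -2.6], [-0.0, 4.0, -2.5], [-0.0, 4.0, -2.5], [-0.0, 4.1, -2.4], [-0.0, 4.2, -2.3], [-0.0, 4.2, -2.2], [-0.0, 4.3, -2.1], [-0.0, 4.3, -2.0], [-0.0, 4.3, -1.9], [-0.0, 4.4, -1.8], [-0.0, 4.4, -1.7], [-0.0, 4.5, -1.6], [-0.0, 4.5, -1.5], [-0.0, 4.5, -1.4], [-0.0, 4.6, -1.3], [-0.0, 4.6, -1.2], [-0.0, 4.6, -1.1], [-0.0, 4.6, -1.0], [-0.0, 4.7, -0.9], [-0.0, 4.7, -0.8], [-0.0, 4.7, -0.7], [-0.0, 4.7, -0.6], [-0.0, 4.7, -0.5], [-0.0, 4.7, -0.4], [-0.0, 4.7, -0.3], [-0.0, 4.7, -0.2], [-0.0, 4.7, -0.0], [-0.0, 4.7, 0.1], [-0.0, 4.7, 0.2]]
```

Request:
drive_tool:
  motion:
    - [[0,2,-4.6],[0,0,0]]
    - [[0,2.1,-4.6],[0,0,0]]
    - [[0,3.2,-3.5],[0,0,0]]
    - [[0,3.3,-3.4],[0,0,0]]
    - [[0,3.3,-3.4],[0,0,0]]

```text
time_s: 5.65
position: [0.4914, 0.1567, 0.2219]
tcp_rot: [[-0.065, 0.998, -0.002], [0.998, 0.065, 0.001], [0.001, -0.002, -1.0]]
force: [-3.0, 3.6, -1.3]
opening: 0.105
grasp_force: 30.0
```

Request:
drive_tool:
  motion:
    - [[0,3.4,-3.3],[0,0,0]]
    - [[0,3.5,-3.2],[0,0,0]]
    - [[0,3.5,-3.1],[0,0,0]]
    - [[0,3.6,-3.1],[0,0,0]]
    - [[0,3.7,-3],[0,0,0]]

```text
time_s: 6.15
position: [0.5095, 0.158, 0.2376]
tcp_rot: [[-0.065, 0.998, -0.001], [0.998, 0.065, 0.001], [0.001, -0.001, -1.0]]
force: [-2.3, 4.9, -2.1]
opening: 0.101
grasp_force: 30.0
```

Request:
drive_tool:
  motion:
    - [[0,3.7,-2.9],[0,0,0]]
    - [[0,3.8,-2.8],[0,0,0]]
    - [[0,3.9,-2.7],[0,0,0]]
    - [[0,3.9,-2.6],[0,0,0]]
    - [[0,4,-2.5],[0,0,0]]

```text
time_s: 6.65
position: [0.529, 0.1593, 0.2511]
tcp_rot: [[-0.065, 0.998, -0.0], [0.998, 0.065, 0.001], [0.001, -0.0, -1.0]]
force: [-2.7, 4.8, 0.7]
opening: 0.101
grasp_force: 30.0
```

```bash
python3 lid.py
```

```text
0.10126285310942683 29.980942010879517 [-2.72409982  4.79557581  0.70951816]
theta 1.0128189595057517 r 0.21331300592771246
[ -0.25701067 119.94278211 -27.64702444] [[-0.0, 4.2, -2.4], [-0.0, 4.2, -2.3], [-0.0, 4.3, -2.2], [-0.0, 4.3, -2.1], [-0.0, 4.4, -2.0], [-0.0, 4.4, -1.9], [-0.0, 4.4, -1.8], [-0.0, 4.5, -1.7], [-0.0, 4.5, -1.6], [-0.0, 4.6, -1.5], [-0.0, 4.6, -1.4], [-0.0, 4.6, -1.3], [-0.0, 4.6, -1.2], [-0.0, 4.7, -1.1], [-0.0, 4.7, -1.0], [-0.0, 4.7, -0.9], [-0.0, 4.7, -0.8], [-0.0, 4.7, -0.6], [-0.0, 4.8, -0.5], [-0.0, 4.8, -0.4], [-0.0, 4.8, -0.3], [-0.0, 4.8, -0.2], [-0.0, 4.8, -0.1], [-0.0, 4.8, 0.0], [-0.0, 4.8, 0.1], [-0.0, 4.8, 0.2]]
```

Request:
drive_tool:
  motion:
    - [[0,4.2,-2.4],[0,0,0]]
    - [[0,4.2,-2.3],[0,0,0]]
    - [[0,4.3,-2.2],[0,0,0]]
    - [[0,4.3,-2.1],[0,0,0]]
    - [[0,4.4,-2],[0,0,0]]

```text
time_s: 7.15
position: [0.5501, 0.1607, 0.2624]
tcp_rot: [[-0.065, 0.998, -0.001], [0.998, 0.065, 0.001], [0.001, -0.001, -1.0]]
force: [-4.2, 5.1, 1.9]
opening: 0.1
grasp_force: 30.0
```

Request:
drive_tool:
  motion:
    - [[0,4.4,-1.9],[0,0,0]]
    - [[0,4.4,-1.8],[0,0,0]]
    - [[0,4.5,-1.7],[0,0,0]]
    - [[0,4.5,-1.6],[0,0,0]]
    - [[0,4.6,-1.5],[0,0,0]]

```text
time_s: 7.65
position: [0.5727, 0.1623, 0.2715]
tcp_rot: [[-0.065, 0.998, -0.0], [0.998, 0.065, 0.001], [0.001, 0.0, -1.0]]
force: [-4.1, 3.6, 2.2]
opening: 0.101
grasp_force: 30.0
```

Request:
drive_tool:
  motion:
    - [[0,4.6,-1.4],[0,0,0]]
    - [[0,4.6,-1.3],[0,0,0]]
    - [[0,4.6,-1.2],[0,0,0]]
    - [[0,4.7,-1.1],[0,0,0]]
    - [[0,4.7,-1],[0,0,0]]

```text
time_s: 8.15
position: [0.5962, 0.1637, 0.2777]
tcp_rot: [[-0.065, 0.998, 0.001], [0.998, 0.065, 0.001], [0.001, 0.001, -1.0]]
force: [-3.2, 4.0, 1.9]
opening: 0.101
grasp_force: 30.0
```

Request:
drive_tool:
  motion:
    - [[0,4.7,-0.9],[0,0,0]]
    - [[0,4.7,-0.8],[0,0,0]]
    - [[0,4.7,-0.6],[0,0,0]]
    - [[0,3,-0.3],[0,0,0]]
    - [[0,3,-0.2],[0,0,0]]

```text
time_s: 8.65
position: [0.6165, 0.1649, 0.2805]
tcp_rot: [[-0.065, 0.998, 0.002], [0.998, 0.065, 0.001], [0.001, 0.002, -1.0]]
force: [-3.6, 3.8, 3.1]
opening: 0.102
grasp_force: 30.0
```

```bash
python3 lid.py
```

```text
0.10245437506622022 30.010595619678497 [-3.57855405  3.80079843  3.09750311]
theta 1.4485041445173263 r 0.2144835061092398
[-0.09296249 32.31094321  1.93931332] [[-0.0, 4.6, -0.4], [-0.0, 4.6, -0.3], [-0.0, 4.6, -0.2], [-0.0, 4.6, -0.1], [-0.0, 4.6, 0.0], [-0.0, 4.6, 0.1], [-0.0, 4.6, 0.2]]
```

Request:
drive_tool:
  motion:
    - [[0,4,-0.2],[0,0,0]]
    - [[0,4,-0.1],[0,0,0]]
    - [[0,4,0],[0,0,0]]
    - [[0,4,0],[0,0,0]]
    - [[0,4,0.1],[0,0,0]]

```text
time_s: 9.15
position: [0.6369, 0.1662, 0.281]
tcp_rot: [[-0.065, 0.998, 0.003], [0.998, 0.065, 0.001], [0.001, 0.003, -1.0]]
force: [-3.6, 4.7, 5.3]
opening: 0.103
grasp_force: 30.0
```

Request:
drive_tool:
  motion:
    - [[0,3,0.2],[0,0,0]]
    - [[0,2,0.1],[0,0,0]]
    - [[0,2,0.1],[0,0,0]]
    - [[0,1,0.1],[0,0,0]]
    - [[0,1,0],[0,0,0]]

```text
time_s: 9.65
position: [0.646, 0.1669, 0.2805]
tcp_rot: [[-0.065, 0.998, 0.004], [0.998, 0.065, 0.001], [0.001, 0.004, -1.0]]
force: [-2.6, 4.4, 5.2]
opening: 0.102
grasp_force: 30.0
```

```bash
python3 lid.py
```

```text
0.10194097120584353 30.01303642988205 [-2.64748079  4.37873404  5.17324485]
theta 1.5864154839457267 r 0.21373520991099335
[-0.00947776  2.79363604  1.8889527 ] [[-0.0, 2.9, 0.2]]
```

Request:
drive_tool:
  motion:
    - [[0,1,0.2],[0,0,0]]
    - [[0,1,0.2],[0,0,0]]
    - [[0,1,0.2],[0,0,0]]
    - [[0,1,0.2],[0,0,0]]
    - [[0,1,0.2],[0,0,0]]

```text
time_s: 10.15
position: [0.6483, 0.167, 0.2803]
tcp_rot: [[-0.066, 0.998, -0.002], [0.998, 0.066, 0.0], [0.0, -0.002, -1.0]]
force: [-10.2, 2.9, 12.4]
opening: 0.102
grasp_force: 30.0
```

Request:
drive_tool:
  motion:
    - [[0,0.5,0.1],[0,0,0]]
    - [[0,0.5,0.1],[0,0,0]]
    - [[0,0.5,0.1],[0,0,0]]
    - [[0,0.5,0],[0,0,0]]
    - [[0,0,0],[0,0,0]]

```text
time_s: 10.65
position: [0.6483, 0.1671, 0.2803]
tcp_rot: [[-0.066, 0.998, -0.007], [0.998, 0.066, -0.0], [-0.0, -0.007, -1.0]]
force: [-12.5, 2.1, 13.2]
opening: 0.102
grasp_force: 30.0
```

Request:
drive_tool:
  motion:
    - [[0,-2,-0.5],[0,0,0]]
    - [[0,-1.5,-0.5],[0,0,0]]
    - [[0,0,0],[0,0,0]]

```text
time_s: 10.95
position: [0.6482, 0.167, 0.2803]
tcp_rot: [[-0.065, 0.998, 0.001], [0.998, 0.065, 0.001], [0.001, 0.001, -1.0]]
force: [-4.5, 3.1, 6.7]
opening: 0.102
grasp_force: 30.0
```

Request:
drive_tool:
  motion:
    - [[0,0,0],[0,0,0]]
    - [[0,0,0],[0,0,0]]
    - [[0,0,0],[0,0,0]]
  gripper: 0.36

```text
time_s: 11.25
position: [0.6494, 0.1655, 0.2784]
tcp_rot: [[-0.064, 0.998, 0.002], [0.998, 0.064, -0.002], [-0.002, 0.002, -1.0]]
force: [0.6, -0.2, 0.2]
opening: 0.289
grasp_force: 0.0
```

Request:
drive_tool:
  motion:
    - [[0,0,-10],[0,0,0]]
    - [[0,0,-20],[0,0,0]]
    - [[0,0,-20],[0,0,0]]
    - [[0,0,-10],[0,0,0]]
    - [[0,-20,0],[0,0,0]]

```text
time_s: 11.75
position: [0.6314, 0.1648, 0.3407]
tcp_rot: [[-0.064, 0.998, 0.007], [0.998, 0.064, -0.0], [-0.0, 0.007, -1.0]]
force: [0.1, -0.3, -0.2]
opening: 0.362
grasp_force: 0.0
```

Request:
drive_tool:
  motion:
    - [[0,-30,0],[0,0,-0.14]]
    - [[0,-30,0],[0,0,-0.15]]
    - [[0,-30,0],[0,0,-0.15]]
    - [[0,-30,0],[0,0,-0.15]]
    - [[0,0,0],[0,0,-0.15]]
  gripper: 1.0

```text
time_s: 12.25
position: [0.511, 0.1312, 0.3387]
tcp_rot: [[-0.725, 0.689, -0.003], [0.689, 0.725, -0.001], [0.001, -0.003, -1.0]]
force: [0.5, 0.5, 1.1]
opening: 0.728
grasp_force: 0.0
```

Request:
drive_tool:
  motion:
    - [[0,0,0],[0,0,-0.15]]
    - [[0,0,0],[0,0,-0.15]]
    - [[0,0,0],[0,0,-0.15]]
    - [[0,0,0],[0,0,-0.15]]
    - [[0,0,0],[0,0,-0.15]]

```text
time_s: 12.75
position: [0.5148, 0.132, 0.3387]
tcp_rot: [[-1.0, 0.01, 0.001], [0.01, 1.0, -0.0], [-0.001, -0.0, -1.0]]
force: [0.2, 0.1, -0.3]
opening: 0.992
grasp_force: 0.0
```

```bash
python3 -c "
from h import *
delta([.50,.24,.27],down(1.633));print(read_state()['joint_positions'])
cv2.imwrite('pics/t2.png',capture('top')[:,:,::-1])"
```

```text
turn first [-0.0005  0.0005 -0.072 ] then shift mm (target axes) [  8.1 108.7  68.7] shift in present axes [ 15.9 107.9  68.7]
[ 2.34014756e+00  1.59392072e+01  8.64368814e+01 -2.85698694e-02
  7.75936480e+01 -8.70903392e+01]
```

```bash
cat > snap.py <<'E'
import sys
from h import *
n=sys.argv[1];s=read_state();im=capture('wrist')[:,:,::-1]
cv2.imwrite(f'pics/{n}.png',im);np.save(n+'.npy',np.c_[s['position'],s['tcp_rot']])
E
python3 snap.py a1
```

Request:
drive_tool:
  motion:
    - [[0,27,15],[0,0,-0.07]]
    - [[0,27,15],[0,0,0]]
    - [[0,27,15],[0,0,0]]
    - [[8,27,15],[0,0,0]]
    - [[0,0,9],[0,0,0]]

```text
time_s: 13.35
position: [0.501, 0.2421, 0.2683]
tcp_rot: [[-0.999, -0.054, -0.002], [-0.054, 0.999, 0.001], [0.002, 0.001, -1.0]]
force: [-0.7, -0.5, -1.1]
opening: 0.996
grasp_force: 0.0
```

Request:
drive_tool:
  motion:
    - [[0,0,0],[0,0,0]]
    - [[0,0,0],[0,0,0]]
    - [[0,0,0],[0,0,0]]

```text
time_s: 13.65
position: [0.5037, 0.2389, 0.2704]
tcp_rot: [[-0.999, -0.052, 0.002], [-0.052, 0.999, 0.0], [-0.002, -0.0, -1.0]]
force: [-0.2, 0.6, 0.2]
opening: 1.001
grasp_force: 0.0
```

```bash
python3 snap.py a2; python3 - <<'E'
from h import *
P=np.array([.549,.24,.03])
out=[]
for n in ['a1','a2']:
    m=np.load(n+'.npy');k=cam('wrist',dict(position=m[:,0],tcp_rot=m[:,1:]))
    u=proj(k,P)[0];print(n,u);x,y=[int(v) for v in u]
    x=min(max(x-100,0),440);y=min(max(y-120,0),240)
    print(x,y);im=cv2.imread(f'pics/{n}.png')[y:y+240,x:x+200];out.append(cv2.resize(im,(400,480),interpolation=cv2.INTER_CUBIC))
cv2.imwrite('pics/m2.png',np.hstack(out))
E
```

```text
a1 [392.60469285 224.90378239]
292 104
a2 [314.54134428 247.27342855]
214 127
```

View pics/m2.png

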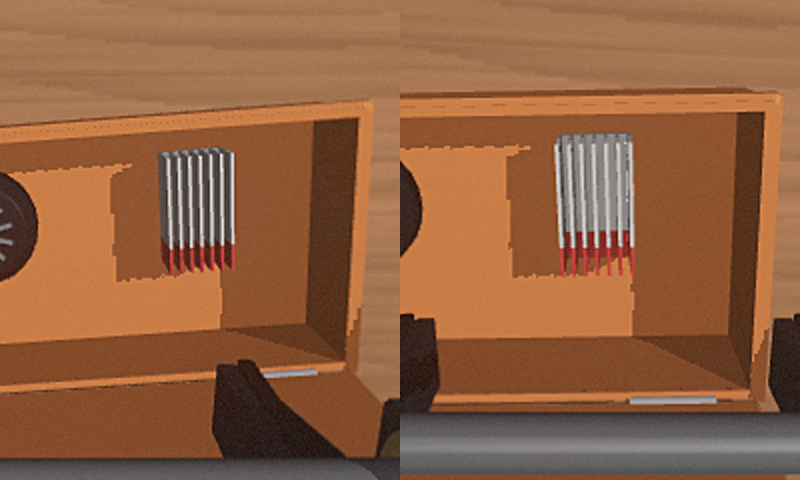

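```bash
cat > fits.py <<'E'
from h import *
from scipy.optimize import minimize
C=np.array([[a,b,c] for a in(-.04,.04) for b in(-.022,.022) for c in(-.02,.02)])
V=[]
for n,(x,y) in {'a1':(292,104),'a2':(214,127)}.items():
    m=np.load(n+'.npy');k=cam('wrist',dict(position=m[:,0],tcp_rot=m[:,1:]))
    im=cv2.imread(f'pics/{n}.png');hsv=cv2.cvtColor(im,cv2.COLOR_BGR2HSV).astype(int)
    H,S,Vv=hsv[...,0],hsv[...,1],hsv[...,2]
    red=((H<5)|(H>170))&(S>110);gray=(S<70)
    box=np.zeros(H.shape,bool);box[y+60:y+145,x+70:x+125]=1
    mk=((red|gray)&box).astype(np.uint8);mk=cv2.morphologyEx(mk,cv2.MORPH_OPEN,np.ones((2,2)))
    pts=np.argwhere(mk)[:,::-1];hull=cv2.convexHull(pts.astype(np.float32))
    print(n,mk.sum(),cv2.contourArea(hull),hull[:,0].min(0),hull[:,0].max(0));V.append((k,hull,pts,red&box))
def q(p,P):return P@R.from_euler('z',p[2]).as_matrix().T+[p[0],p[1],p[3]]
def cost(p):
    c=0
    for k,h,_,_ in V:
        g=cv2.convexHull(proj(k,q(p,C)).astype(np.float32));a,_=cv2.intersectConvexConvex(h,g)
        c+=cv2.contourArea(h)+cv2.contourArea(g)-2*a
    return c
best=min((minimize(cost,[.549,.225,y,.025],method='Nelder-Mead',options=dict(initial_simplex=np.array([.549,.225,y,.025])+np.r_[np.zeros((1,4)),np.diag([.02,.02,.1,.01])],xatol=1e-5,fatol=.01)) for y in(-.1,.06,.2)),key=lambda r:r.fun)
print(best.x.round(4),best.fun)
fz=lambda p:cost(np.r_[p,.025]);b2=minimize(fz,best.x[:3],method='Nelder-Mead');print('z=.025',b2.x,b2.fun)
E
python3 fits.py
```

```text
a1 1934 2145.5 [372. 179.] [409. 241.]
a2 2362 2571.0 [292. 194.] [331. 265.]
[0.5281 0.2363 0.0795 0.0223] 218.70457766926847
z=.025 [0.52789536 0.23631141 0.08438235] 266.18012351030484
```

```bash
python3 -c "
from h import *
delta([.528,.2363,.018],down(np.pi/2+.08))"
```

```text
turn first [ 0.0001  0.0019 -0.0278] then shift mm (target axes) [-24.1  -4.6 252.5] shift in present axes [-23.7  -3.9 252.5]
```

Request:
drive_tool:
  motion:
    - [[-12,-2,20],[0,0.002,-0.028]]
    - [[-12,-2.6,40],[0,0,0]]
    - [[0,0,40],[0,0,0]]
    - [[0,0,30],[0,0,0]]
    - [[0,0,20],[0,0,0]]
  gripper: 1.0

```text
time_s: 14.2
position: [0.5264, 0.2357, 0.1178]
tcp_rot: [[-0.997, -0.08, -0.004], [-0.08, 0.997, -0.001], [0.004, -0.0, -1.0]]
force: [-0.6, 0.4, -0.0]
opening: 1.0
grasp_force: 0.0
```

Request:
drive_tool:
  motion:
    - [[0,0,0],[0,0,0]]
    - [[0,0,0],[0,0,0]]
    - [[0,0,0],[0,0,0]]

```text
time_s: 14.5
position: [0.5282, 0.2368, 0.1213]
tcp_rot: [[-0.997, -0.082, 0.002], [-0.082, 0.997, 0.001], [-0.002, 0.001, -1.0]]
force: [0.2, -0.6, -0.7]
opening: 1.002
grasp_force: 0.0
```

```bash
python3 snap.py a3; python3 -c "
from h import *
delta([.528,.2363,.018],down(np.pi/2+.08))"
```

```text
turn first [0.0006 0.0017 0.0018] then shift mm (target axes) [  0.2  -0.6 103.4] shift in present axes [  0.4  -0.7 103.4]
```

View pics/a3.png

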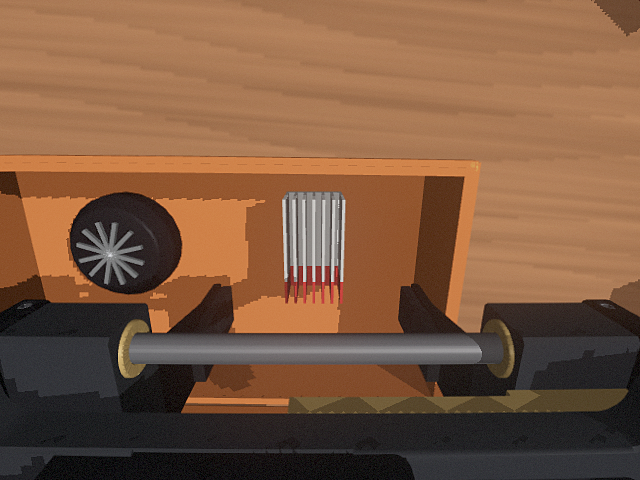

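Request:
drive_tool:
  motion:
    - [[0,-0.6,20],[0,0,0]]
    - [[0,0,30],[0,0,0]]
    - [[0,0,25],[0,0,0]]
    - [[0,0,15],[0,0,0]]
    - [[0,0,10],[0,0,0]]

```text
time_s: 15.05
position: [0.5269, 0.2363, 0.0193]
tcp_rot: [[-0.997, -0.082, -0.001], [-0.082, 0.997, -0.0], [0.001, 0.0, -1.0]]
force: [0.1, 0.3, -0.5]
opening: 1.002
grasp_force: 0.0
```

Request:
drive_tool:
  motion:
    - [[0,0,3],[0,0,0]]
    - [[0,0,0],[0,0,0]]

```text
time_s: 15.25
position: [0.527, 0.2363, 0.0169]
tcp_rot: [[-0.997, -0.082, -0.001], [-0.082, 0.997, 0.0], [0.001, 0.0, -1.0]]
force: [-0.7, -0.3, 0.1]
opening: 1.001
grasp_force: 0.0
```

Request:
drive_tool:
  motion:
    - [[0,0,0],[0,0,0]]
    - [[0,0,0],[0,0,0]]
    - [[0,0,0],[0,0,0]]
    - [[0,0,0],[0,0,0]]
    - [[0,0,0],[0,0,0]]
  gripper: 0.3

```text
time_s: 15.75
position: [0.5266, 0.2362, 0.0168]
tcp_rot: [[-0.997, -0.082, -0.002], [-0.082, 0.997, -0.0], [0.002, 0.0, -1.0]]
force: [-0.5, -0.4, -0.6]
opening: 0.632
grasp_force: 0.0
```

```bash
python3 -c "
from h import *
s=read_state();print(s['position'],s['opening'],s['grasp_force'],s['force'],s['joint_positions'])"
```

```text
[0.52661457 0.23618975 0.01675753] 0.6320465848043109 0.0 [-0.52441886 -0.35559612 -0.56408427] [ 1.30583185e+01  4.38999216e+01  9.69019460e+01  2.88215217e-02
  3.92900795e+01 -8.16762388e+01]
```

Request:
drive_tool:
  motion:
    - [[0,0,0],[0,0,0]]
    - [[0,0,0],[0,0,0]]
    - [[0,0,0],[0,0,0]]
    - [[0,0,0],[0,0,0]]
  gripper: 0.0

```text
time_s: 16.15
position: [0.5265, 0.2361, 0.0166]
tcp_rot: [[-0.997, -0.082, -0.002], [-0.082, 0.997, -0.0], [0.002, -0.0, -1.0]]
force: [0.0, -0.6, 1.1]
opening: 0.504
grasp_force: 30.0
```

Request:
drive_tool:
  motion:
    - [[0,0,-5],[0,0,0]]
    - [[0,0,-10],[0,0,0]]
    - [[0,0,-20],[0,0,0]]
    - [[0,0,-30],[0,0,0]]
    - [[0,0,-30],[0,0,0]]

```text
time_s: 16.65
position: [0.5262, 0.2361, 0.1126]
tcp_rot: [[-0.997, -0.082, -0.003], [-0.082, 0.997, -0.0], [0.003, -0.0, -1.0]]
force: [0.5, 0.1, -1.4]
opening: 0.501
grasp_force: 30.0
```

Request:
drive_tool:
  motion:
    - [[0,0,-30],[0,0,0]]
    - [[0,0,-35],[0,0,0]]
    - [[0,0,-40],[0,0,0]]
    - [[0,0,-30],[0,0,0]]
    - [[0,0,-10],[0,0,0]]

```text
time_s: 17.15
position: [0.5286, 0.2367, 0.2608]
tcp_rot: [[-0.997, -0.082, 0.005], [-0.082, 0.997, 0.002], [-0.006, 0.001, -1.0]]
force: [-0.5, 0.6, -1.6]
opening: 0.506
grasp_force: 30.0
```

```bash
cat > goal.py <<'E'
from h import *
s=read_state();print(s['opening'],s['grasp_force'],s['force'],s['joint_positions'].round(1),s['position'].round(4))
lens=np.array([.546,-.405,.270]);yaw=1.365
L=R.from_euler('ZY',[yaw,np.radians(25)]).as_matrix()
def goal(dist=.14,zo=.012-.019):  # grasp point is zo above sink centre
    Rt=np.c_[L[:,0],-L[:,1],-L[:,2]]
    return lens+L[:,0]*dist+L[:,2]*(.037-.025-.019),Rt
if __name__=='__main__':
    p,Rt=goal();print(p);delta(p,Rt)
    dn=down(np.arctan2(*Rt[[1,0],1]));print('level turn',R.from_matrix(s['tcp_rot'].T@dn).as_rotvec())
    p2,_=goal(.26);delta(p2,dn)
E
python3 goal.py
```

```text
0.5064529612619888 29.999955506063998 [-0.53571431  0.62132925 -1.63879127] [ 13.1  24.1  86.5   0.   69.1 -81.7] [0.5286 0.2367 0.2608]
[ 0.57132362 -0.28369023  0.20448929]
turn first [ 0.4106 -0.2995  1.8241] then shift mm (target axes) [-430.   148.2  262.7] shift in present axes [   0.6 -522.2   55.7]
level turn [0.00607088 0.00268875 1.85899317]
turn first [0.0061 0.0027 1.859 ] then shift mm (target axes) [-392.   148.2  107.1] shift in present axes [ -30.1 -418.   106.7]
```

Request:
drive_tool:
  motion:
    - [[6,-20,-14],[0,0,0]]
    - [[8,-40,-14],[0,0,0]]
    - [[8,-42,-14],[0,0,0]]
    - [[8,-42,-14],[0,0,0]]
    - [[8,-42,-14],[0,0,0]]

```text
time_s: 17.65
position: [0.5031, 0.0465, 0.326]
tcp_rot: [[-0.997, -0.083, -0.005], [-0.083, 0.997, 0.0], [0.004, 0.001, -1.0]]
force: [0.6, -0.4, -1.6]
opening: 0.503
grasp_force: 30.0
```

Request:
drive_tool:
  motion:
    - [[8,-42,0],[0,0,0]]
    - [[8,-42,0],[0,0,0]]
    - [[4,-42,0],[0,0,0]]
    - [[0,-42,0],[0,0,0]]
    - [[-20,-35,0],[0,0,0]]

```text
time_s: 18.15
position: [0.5185, -0.1561, 0.3255]
tcp_rot: [[-0.997, -0.08, -0.006], [-0.08, 0.997, 0.001], [0.006, 0.002, -1.0]]
force: [1.4, -0.7, -0.5]
opening: 0.501
grasp_force: 30.0
```

Request:
drive_tool:
  motion:
    - [[-26,-37,0],[0,0,0]]
    - [[-26,-37,0],[0,0,0]]
    - [[-26,-37,0],[0,0,0]]
    - [[-26,-37,0],[0,0,0]]
    - [[-18,-32,0],[0,0,0]]

```text
time_s: 18.65
position: [0.6583, -0.3253, 0.3239]
tcp_rot: [[-0.997, -0.082, -0.004], [-0.082, 0.997, 0.002], [0.004, 0.002, -1.0]]
force: [0.3, 0.2, -1.9]
opening: 0.501
grasp_force: 30.0
```

Request:
drive_tool:
  motion:
    - [[0,0,0],[0,0,0]]
    - [[0,0,0],[0,0,0]]
    - [[0,0,0],[0,0,0]]

```text
time_s: 18.95
position: [0.6567, -0.3227, 0.3253]
tcp_rot: [[-0.997, -0.083, -0.004], [-0.083, 0.997, 0.002], [0.004, 0.002, -1.0]]
force: [-0.1, 0.9, -2.1]
opening: 0.507
grasp_force: 30.0
```

```bash
python3 snap.py c1
```

Request:
drive_tool:
  motion:
    - [[0,-20,0],[0,0,0]]
    - [[0,-30,0],[0,0,0]]
    - [[0,-20,0],[0,0,0]]
    - [[0,0,0],[0,0,0]]
    - [[0,0,0],[0,0,0]]

```text
time_s: 19.5
position: [0.6629, -0.3926, 0.3266]
tcp_rot: [[-0.997, -0.082, -0.002], [-0.082, 0.997, 0.001], [0.002, 0.001, -1.0]]
force: [0.3, 0.5, -1.6]
opening: 0.501
grasp_force: 30.0
```

```bash
python3 snap.py c2; python3 - <<'E'
from h import *
a=[cv2.resize(cv2.imread(f'pics/{n}.png')[:300,:400],(800,600),interpolation=cv2.INTER_CUBIC) for n in('c1','c2')]
for i,n in zip(a,('c1','c2')): cv2.imwrite(f'pics/{n}z.png',i)
print(read_state()['joint_positions'].round(1))
E
```

```text
[ -38.9   38.7   49.4   -0.    92.1 -133.6]
```

View pics/c1z.png

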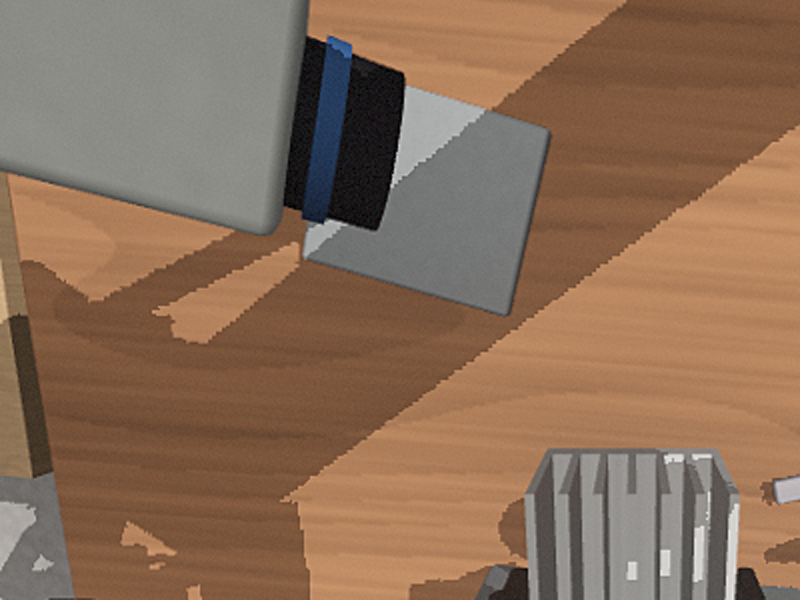

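View pics/c2z.png

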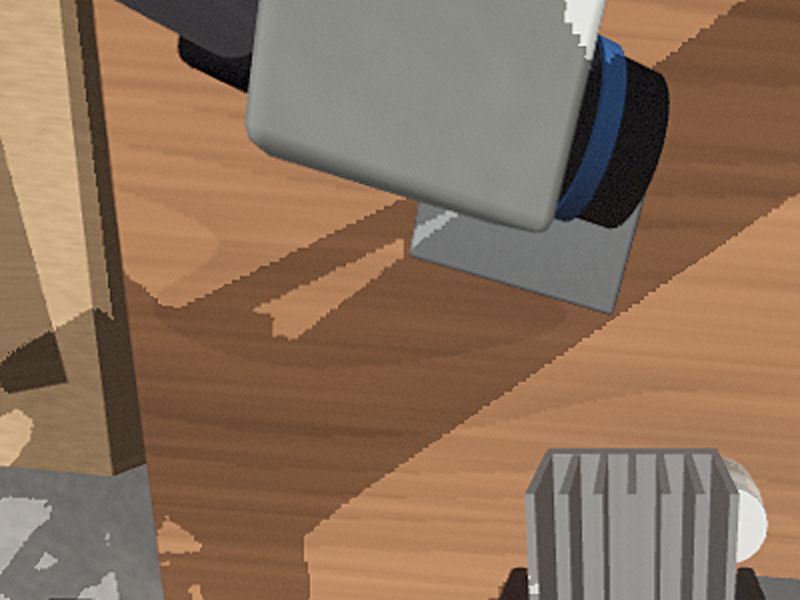

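```bash
cat > fitc.py <<'E'
from h import *
def kk(n):
    m=np.load(n+'.npy');return cam('wrist',dict(position=m[:,0],tcp_rot=m[:,1:]))
z=lambda l:(np.array(l)+.5)/2-.5
K={n:kk(n) for n in('c1','c2')}
F1=onz(K['c1'],z([(551,130),(510,315),(303,260)]),.014);F2=onz(K['c2'],z([(615,313),(410,255)]),.014)
print(F1.round(4),F2.round(4))
a=lambda d:np.degrees(np.arctan2(d[1],d[0]))
print('yaw',a(F1[1]-F1[2]),a(F2[0]-F2[1]),a(F1[0]-F1[1])-90,'len',np.linalg.norm(F1[1]-F1[2]),np.linalg.norm(F1[0]-F1[1]))
t=np.linspace(0,2*np.pi,72);rim=np.array([[x,.022*np.cos(i),.022*np.sin(i)] for x in(-.018,0) for i in t])
obs={}
for n,(u0,u1) in {'c1':(160,210),'c2':(290,340)}.items():
    im=cv2.imread(f'pics/{n}.png');v=im.max(2)<48;w=np.zeros_like(v);w[22:118,u0:u1]=v[22:118,u0:u1]
    w=cv2.morphologyEx(w.astype(np.uint8),cv2.MORPH_OPEN,np.ones((3,3)))
    _,lab,st,_=cv2.connectedComponentsWithStats(w);i=1+st[1:,4].argmax();w=lab==i;print(n,st[i])
    rows=[r for r in range(240) if w[r].any()];rows=rows[10:-10:4]
    E=[(np.nonzero(w[r])[0].max()+.5,r) for r in rows]
    low=np.argwhere(w)[:,::-1];d=np.array([.26,1.]);low=low[(low@d).argmax()]
    obs[n]=(np.array(E),low,d);print(E[::4],low)
def prm(p):return R.from_euler('ZY',[p[3],np.radians(25)]).as_matrix()
bc={'c1':z((277.6,242.9)),'c2':z((554.9,238.6))}
def f(p,full=False):
    L=prm(p);o=[]
    for n,(E,low,d) in obs.items():
        g=proj(K[n],rim@L.T+p[:3]).astype(np.float32)
        h=cv2.convexHull(g)[:,0];h=np.vstack([h,h[:1]])
        for u,r in E:
            xs=[A[0]+(r-A[1])/(B[1]-A[1])*(B[0]-A[0]) for A,B in zip(h[:-1],h[1:]) if (A[1]-r)*(B[1]-r)<=0 and A[1]!=B[1]]
            o.append((max(xs)-u) if xs else 5)
        o.append(3*((g@d).max()-low@d-.5))
        o+=list(1.5*(proj(K[n],np.array([-.025,-.03,.0275])@L.T+p[:3])[0]-bc[n]))
    return np.array(o)
for yw in (None,a(F1[1]-F1[2])):
    q=(lambda p:f(p)) if yw is None else (lambda p:np.r_[f(p),(p[3]-np.radians(yw))*300])
    r=least_squares(q,[.546,-.405,.27,1.36],diff_step=1e-3,loss='soft_l1');print(r.x.round(4),r.cost);print(r.fun.round(1).tolist())
E
python3 fitc.py
```

```text
[[ 0.4891 -0.3864  0.014 ]
 [ 0.6034 -0.408   0.014 ]
 [ 0.5791 -0.5447  0.014 ]] [[ 0.6033 -0.4084  0.014 ]
 [ 0.5774 -0.545   0.014 ]]
yaw 79.93200108636732 79.25228332498452 79.28941639187238 len 0.13886494324413146 0.11633916802641624
c1 [ 163   28   39   87 2251]
[(np.float64(201.5), 38), (np.float64(200.5), 54), (np.float64(198.5), 70), (np.float64(195.5), 86), (np.float64(192.5), 102)] [188 114]
c2 [ 290   30   44   84 1816]
[(np.float64(331.5), 40), (np.float64(333.5), 56), (np.float64(330.5), 72), (np.float64(325.5), 88)] [308 113]
[ 0.5451 -0.4034  0.2675  1.3908] 2.9126784698962096
[-0.1, -0.0, -0.2, -0.4, 0.2, -0.3, 0.3, -0.3, 0.1, -0.5, -0.1, 0.2, 0.4, 0.7, -0.2, -0.1, -0.0, 1.3, -0.1, -1.0, 0.6, -0.4, 0.0, 0.1, -0.0, -0.4, -0.0, -0.7, 0.4, 0.3, 0.1, -0.2, 0.2, 0.5, -0.4, 0.4, -0.6, -0.1, 0.0]
[ 0.5451 -0.4034  0.2675  1.3943] 3.0558255881230894
[-0.2, -0.1, -0.3, -0.5, 0.1, -0.3, 0.2, -0.3, 0.1, -0.5, -0.2, 0.2, 0.4, 0.7, -0.1, -0.0, 0.0, 1.2, 0.1, -0.9, 0.5, -0.5, -0.0, 0.1, -0.1, -0.5, -0.0, -0.8, 0.3, 0.3, 0.1, -0.2, 0.3, 0.6, -0.3, 0.5, -0.6, 0.2, 0.1, -0.2]
```

```bash
cat > goal.py <<'E'
from h import *
k=cam('wrist',dict(position=np.zeros(3),tcp_rot=np.eye(3)))
o=(np.array([(527,492),(737,492),(550,451),(717,451)])+.5)/2-.5
P=np.array([[.04,-.022,-.02],[.04,.022,-.02],[.04,-.022,.02],[.04,.022,.02]])
S=lambda p:P@R.from_rotvec([0,p[4],p[3]]).as_matrix().T+p[:3]
r=least_squares(lambda p:(proj(k,S(p))-o).ravel(),[0,0,-.007,0,0],x_scale=.01)
lens=np.array([.5451,-.4034,.268]);L=R.from_euler('ZY',[1.387,np.radians(25)]).as_matrix()
Rs=np.c_[-L[:,0],-L[:,1],L[:,2]]           # wanted sink axes
Rts=R.from_rotvec([0,0,0]).as_matrix()@np.diag([-1,1,-1.])  # sink in tool
c=np.array([0,0,-.007]) 
def goal(dist=.14,c=c,Rts=Rts):
    Rt=Rs@Rts.T
    return lens+L[:,0]*dist-Rt@c,Rt
if __name__=='__main__':
    print('sink in tool',r.x.round(4),r.fun.round(1))
    c=np.r_[r.x[:3]];
    s=read_state();print(s['position'],s['joint_positions'].round(1))
    p,Rt=goal();print(p,Rt);delta(p,Rt)
    dn=down(np.arctan2(Rt[1,1],Rt[0,1]));print(R.from_matrix(dn.T@Rt).as_rotvec());delta([.53,-.2,.32],dn)
E
python3 goal.py
```

```text
sink in tool [-0.0007  0.0002 -0.0052 -0.0006 -0.0276] [ 0.2  0.   0.5  0.  -0.2 -0.  -0.7 -0. ]
[ 0.66315008 -0.3920862   0.32673347] [ -38.9   38.7   49.4   -0.    92.1 -133.6]
[ 0.56774889 -0.28156251  0.20248929] [[ 0.16563977  0.98315695 -0.07723909]
 [ 0.8910428  -0.18276327 -0.41550008]
 [-0.42261826  0.         -0.90630779]]
turn first [ 0.3991 -0.3078  1.8053] then shift mm (target axes) [ 135.2 -114.    74. ] shift in present axes [ 85.6 117.9 124.6]
[ 4.23602818e-18 -4.36332313e-01  1.93215505e-17]
turn first [-1.1000e-03 -2.5000e-03  1.8378e+00] then shift mm (target axes) [ 164.5 -166.     6.7] shift in present axes [116.7 202.5   7.2]
```

Request:
drive_tool:
  motion:
    - [[0,30,0],[0,0,0]]
    - [[0,40,0],[0,0,0]]
    - [[20,40,0],[0,0,0]]
    - [[30,40,0],[0,0,0]]
    - [[30,40,3],[0,0,0]]

```text
time_s: 20.05
position: [0.5669, -0.2076, 0.3242]
tcp_rot: [[-0.996, -0.084, -0.001], [-0.084, 0.996, -0.0], [0.001, -0.0, -1.0]]
force: [-0.1, 0.6, -1.5]
opening: 0.503
grasp_force: 30.0
```

Request:
drive_tool:
  motion:
    - [[25,12,4],[0,0,0.1]]
    - [[12,0,0],[0,0,0.14]]
    - [[0,0,0],[0,0,0.14]]
    - [[0,0,0],[0,0,0.14]]
    - [[0,0,0],[0,0,0.14]]

```text
time_s: 20.55
position: [0.5296, -0.199, 0.3205]
tcp_rot: [[-0.836, 0.549, -0.001], [0.549, 0.836, -0.0], [0.001, -0.001, -1.0]]
force: [0.1, -0.1, -1.5]
opening: 0.5
grasp_force: 30.0
```

Request:
drive_tool:
  motion:
    - [[0,0,0],[0,0,0.14]]
    - [[0,0,0],[0,0,0.14]]
    - [[0,0,0],[0,0,0.14]]
    - [[0,0,0],[0,0,0.14]]
    - [[0,0,0],[0,0,0.14]]

```text
time_s: 21.05
position: [0.5297, -0.199, 0.3203]
tcp_rot: [[-0.285, 0.958, -0.001], [0.958, 0.285, -0.0], [0.0, -0.001, -1.0]]
force: [-0.1, 0.2, -1.3]
opening: 0.503
grasp_force: 30.0
```

Request:
drive_tool:
  motion:
    - [[0,0,0],[0,0,0.14]]
    - [[0,0,0],[0,0,0.14]]
    - [[0,0,0],[0,0,0.14]]
    - [[0,0,0],[0,0,0.058]]
    - [[0,0,0],[0,-0.1,0]]

```text
time_s: 21.55
position: [0.5296, -0.2017, 0.3203]
tcp_rot: [[0.186, 0.982, -0.02], [0.977, -0.187, -0.101], [-0.103, -0.0, -0.995]]
force: [-0.4, 1.8, -1.2]
opening: 0.502
grasp_force: 30.0
```

Request:
drive_tool:
  motion:
    - [[0,0,0],[0,-0.12,0]]
    - [[0,0,0],[0,-0.12,0]]
    - [[0,0,0],[0,-0.096,0]]
    - [[0,0,0],[0,0,0]]
    - [[0,0,0],[0,0,0]]

```text
time_s: 22.05
position: [0.5301, -0.1994, 0.3199]
tcp_rot: [[0.164, 0.983, -0.078], [0.892, -0.182, -0.414], [-0.421, -0.002, -0.907]]
force: [0.7, 0.2, -1.4]
opening: 0.502
grasp_force: 30.0
```

```bash
sed -i 's/^c=np.array.*/c=np.array([-.001,0,-.0065])/; s/c=np.r_\[r.x\[:3\]\];//' goal.py; python3 goal.py
```

```text
sink in tool [-0.0011 -0.0004 -0.0051 -0.     -0.0263] [ 0.3  0.   0.6  0.  -0.3 -0.  -0.8 -0. ]
[ 0.53008874 -0.19935018  0.31990981] [-19.   20.8  86.8 -26.2  70.6  -0.1]
[ 0.56795315 -0.28046372  0.20251982] [[ 0.16563977  0.98315695 -0.07723909]
 [ 0.8910428  -0.18276327 -0.41550008]
 [-0.42261826  0.         -0.90630779]]
turn first [-0.0011 -0.0019  0.0018] then shift mm (target axes) [-16.4  52.1 137.2] shift in present axes [-16.7  52.2 137.1]
[ 4.23602818e-18 -4.36332313e-01  1.93215505e-17]
turn first [-0.0015  0.4345  0.0015] then shift mm (target axes) [-0.7  0.  -0.1] shift in present axes [-0.6  0.   0.2]
```

Request:
drive_tool:
  motion:
    - [[0,15,20],[0,0,0]]
    - [[0,20,35],[0,0,0]]
    - [[0,17,35],[0,0,0]]
    - [[-6,0,30],[-0.001,-0.002,0.002]]
    - [[-6,0,12],[0,0,0]]

```text
time_s: 22.55
position: [0.5669, -0.2775, 0.2023]
tcp_rot: [[0.169, 0.982, -0.084], [0.891, -0.188, -0.414], [-0.422, -0.005, -0.906]]
force: [-0.8, 0.2, -1.4]
opening: 0.501
grasp_force: 30.0
```

Request:
drive_tool:
  motion:
    - [[-4,0,5],[0,0,0]]
    - [[0,0,0],[0,0,0]]
    - [[0,0,0],[0,0,0]]
    - [[0,0,0],[0,0,0]]
    - [[0,0,0],[0,0,0]]

```text
time_s: 23.05
position: [0.5683, -0.2811, 0.2034]
tcp_rot: [[0.168, 0.983, -0.077], [0.89, -0.184, -0.418], [-0.425, 0.002, -0.905]]
force: [-0.6, -0.2, -0.6]
opening: 0.505
grasp_force: 30.0
```

```bash
python3 goal.py|tail -4|head -2; python3 - <<'E'
from h import *
from goal import *
f=lambda im,x,y,w,h:cv2.resize(im[y:y+h,x:x+w],(400,int(400*h/w)),interpolation=cv2.INTER_CUBIC)
C=np.array([[a,b,c] for a in(-.04,.04) for b in(-.022,.022) for c in(-.02,.02)])@Rs.T+lens+L[:,0]*.14
out=[]
for n in('side','top'):
    im=capture(n)[:,:,::-1].copy();cv2.imwrite(f'pics/{n}9.png',im);k=cam(n);u=proj(k,C)
    lx=proj(k,lens)[0];x0,y0=(np.r_[u,[lx]].mean(0)-[60,60]).astype(int)
    big=cv2.resize(im[y0:y0+120,x0:x0+120],(400,400),interpolation=cv2.INTER_CUBIC)
    for q in u: cv2.circle(big,tuple(((q-[x0,y0]+.5)*400/120-.5).astype(int)),3,(0,255,0),1)
    cv2.circle(big,tuple(((lx-[x0,y0]+.5)*400/120-.5).astype(int)),3,(255,0,255),1)
    print(n,x0,y0);out.append(big)
cv2.imwrite('pics/fin.png',np.hstack(out))
E
```

```text
[-0.42261826  0.         -0.90630779]]
turn first [ 0.0009  0.0025 -0.0023] then shift mm (target axes) [ 0.9 -0.5  0.5] shift in present axes [ 0.9 -0.5  0.5]
side 362 250
top 399 148
```

View pics/fin.png

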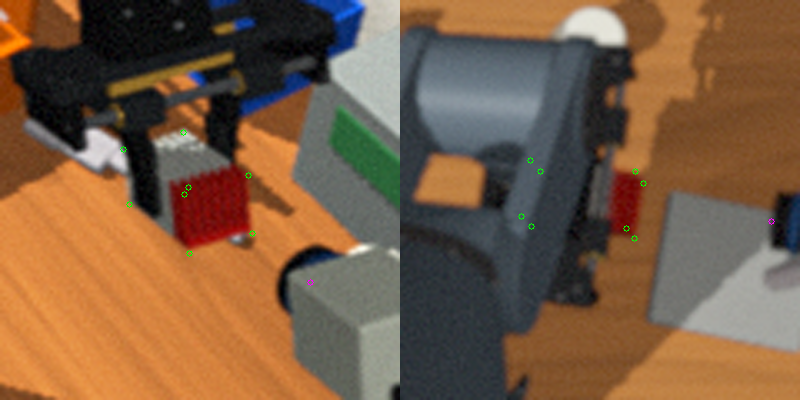

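View pics/side9.png

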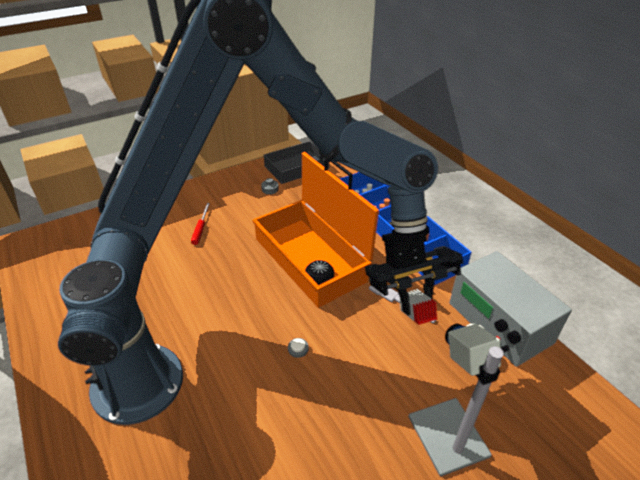

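Request:
drive_tool:
  motion:
    - [[0.5,0,0],[0,0,0]]
    - [[0,0,0],[0,0,0]]
    - [[0,0,0],[0,0,0]]
    - [[0,0,0],[0,0,0]]
    - [[0,0,0],[0,0,0]]

```text
time_s: 23.65
position: [0.5678, -0.2812, 0.2018]
tcp_rot: [[0.168, 0.983, -0.079], [0.89, -0.185, -0.417], [-0.425, -0.0, -0.905]]
force: [-0.2, 0.4, -1.8]
opening: 0.504
grasp_force: 30.0
```

Request:
drive_tool:
  motion:
    - [[0,0,0],[0,0,0]]
    - [[0,0,0],[0,0,0]]
    - [[0,0,0],[0,0,0]]
    - [[0,0,0],[0,0,0]]
    - [[0,0,0],[0,0,0]]

```text
time_s: 24.15
position: [0.5678, -0.2812, 0.2019]
tcp_rot: [[0.168, 0.983, -0.079], [0.89, -0.185, -0.417], [-0.425, -0.0, -0.905]]
force: [0.2, 1.4, -2.3]
opening: 0.503
grasp_force: 30.0
```

The lid is upright at (340,195), the cover is still in the box at (320,270), and the sink's red end faces the lens at (425,312). The pose is within 1 mm of the target and steady, so I'm handing it in.

```bash
python3 -c "
from rig import *
print(hand_in())"
```

```text
the job is handed in; nothing more can be done
None
```

I opened the lid back to its stop and left it open, and handed the job in at about 24 s with the heat sink held still, fins up, its red end facing the lens at about 100 mm from the glass (arm within about 1 mm of the planned pose).

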